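# Feed a sample tin through the intake flap

## Robot

A 7-joint arm with a two-finger parallel gripper is mounted at the origin on a cart in front of the work surface, level with it; the furniture and walls round the work are solid. World frame = base frame: x ahead of the robot, y to its left, z up, the work surface at z = 0. Lengths are in m, angles in rad, forces in N, time in s.
With the tool pointing down it reaches from about 0.4 to 0.9 m from the base axis. Payload 5.5 kg.
Tool frame: the origin (TCP) lies at the very end of the fingers, on their centre line; the grasp point (between the pads) lies 19 mm behind it; x points along the fingers, y is the direction in which the jaws open and shut, and the axes are right-handed (so a half turn about x gives the same grasp; the last joint's range is limited). The gripper opens to 85 mm and grips with 20 to 120 N. Pads are 22 mm wide; open, the fingers measure 114 mm over their backs; the gripper's body (76 mm by 85 mm) begins 54 mm behind the grasp point. The pads swing forward as they close: fully open they stand 13 mm farther back than shut.
Start: joints at [-0.966, 0.501, -0.427, 1.55, 0.221, 1.138, -0.21], TCP at [0.218, 0.612, 0.231] pointing down, gripper open.
Joint ranges: [-2.88, 2.88], [-0.31, 2.03], [-1.54, 1.56], [0.2, 2.42], [-1.41, 4.55], [0.19, 2.02], [-2.57, 2.57]. Speed limits (rad/s): [2.57, 2.57, 3.14, 3.14, 3.14, 3.14, 3.14].

## Interface

Orientations are given as [roll, pitch, yaw] about the fixed x, y, z axes, in that order (R = Rz(yaw) Ry(pitch) Rx(roll)).
In Python, from station import manip gives the robot as it stands. The module is installed in compiled form; this text tells all that it offers.
- The arm moves only by the tool servo_tool, never from a script. Its argument "motion" is a list of rows, each a list of 7 numbers: the finger opening in mm, from 0 to 85.4, then the shift along the tool's x, y, z in units of 40 mm (1.0 is 40 mm), then the turn, a rotation vector about the tool's x, y, z in units of 5 degrees (1.0 is 5 degrees). In form: [[fingers, x, y, z, ax, ay, az], ...]. A call has 1 to 20 rows; each row is the pose to reach, as a shift and turn from the pose measured when the call began, along the tool's axes at that moment; what a row does not reach only later rows make up. A row lasts 1/12 s, in which the tool goes at most 41.7 mm and 7.16 degrees, less where a joint would pass 70% of its speed; a pose out of reach is approached as far as the arm can. A call with a gripper value outside its range is refused whole. The fingers move at their own pace and stop on an object; "newtons" is the grip in N (left out, the last holds). Time passes only in rows, so rows that repeat a pose let the fingers close. It gives the time, the measured TCP pose, the force and the opening at its end, in the units of the state.
- manip.observe(): the state, without advancing time (a new reading comes with each control period).
- manip.capture(name): name is "side" or "top" or "wrist"; returns a dict with "color" (384x512x3 uint8, red, green, blue), "fx", "fy", "cx", "cy" (pixels), "rvec" (rotation vector, rad) and "tvec" (3), from world to camera coordinates, as OpenCV has them; the wrist camera has in their place "T_tool_cam" (4x4, takes a point from camera to tool coordinates, whose origin is the TCP and whose axes are the tool frame's). Camera axes: x right, y down, z forward; pixel columns grow to the right and rows downward; lengths in m; the calibration is good to about 2 mm. A picture is of the moment at which its call begins: read the wrist's pose just before it. There is no depth.
- manip.job_done(): hands the job in, once; it reports no verdict.
The state is a dict: "time_s": time; "joint_positions": joint angles; "qvel": joint speeds; "joint_efforts": joint torques, N m; "eef_pos": TCP position; "orientation": TCP orientation; "contact_force": force on the tool from outside, world axes, zero at the start; "moment": the same for the moment, N m; "gripper_width": finger opening in m.
Only numpy, scipy, OpenCV 4.12 (cv2) and the standard library are available. Lean on these libraries where they do the work, as an engineer would, in place of code of your own. Each camera call takes 0.05 s, during which the arm holds its last target.

## Task

On the two-lane sample intake, push the wide flat tin along its own lane and in through the swinging gravity flap, far enough that the flap falls fully shut behind it once you have withdrawn. Only push it with the fingertips or the outside of the fingers: never lift it or tip it over, and leave the tall narrow tin, the other lane's flap and everything else on the desk as they are.

Things in the scene. Friction and masses are not known exactly. Their poses are not given: they have to be found in the camera images.
- intake: two-lane sample intake, fixed on the desk. Origin on the desk under the middle of the flap line (x = 0); x along the lanes from mouth inwards, y left, z up. Grey base plate x = -95 to 120 mm, y = -78 to 78 mm; its top, z = 6 mm, carries the tins. Two lanes open above, 52 mm wide, centre lines at y = +30 and -30 mm. Flap panels are steel, shut by their own weight, no spring
- intake_walls (a point): on the middle wall's top at the flap line. White walls 8 mm thick, tops z = 15 mm: middle wall from x = -39 mm inwards, outer walls from x = -35 mm inwards, flared outwards before that. Outside each outer wall a steel hinge pin leans inwards, from y = 86 mm at the plate to y = 68 mm at z = 50 mm; an open flap rises to about z = 62 mm over that wall
- intake_end (a point): foot, on the base plate, of the white end wall's inner face, 112 mm past the flap line, at the middle wall; the end wall's top is at z = 24 mm and it closes both lanes
- flap_left (a joint): flap of the left lane (intake y > 0): rad, 0 hanging shut, grows as it swings inwards (+x) and up, to 1.5 at most; opens inwards only. Its hinge leans 20 degrees towards the lane, so its weight (150 g) shuts it; under 1 N opens it. Its sweep reaches about 60 mm past the flap line: it falls shut only if the wide tin's centre is about 80 mm or more past the line
- flap_right (a joint): the same for the right lane (y < 0 in the intake's frame), mirrored: 0 shut, up to 1.5 open inwards
- flap_left_panel (a point): centre of the steel panel of the left flap: 52 mm wide, 23 mm high, 3 mm thick; shut, it spans z = 17 to 40 mm over the desk and y = 10 to 62 mm of the intake
- flap_right_panel (a point): the same for the right flap
- wide_tin: the wide flat tin: plain aluminium cylinder, 44 mm in diameter, 30 mm high, about 0.12 kg, loose. Origin at the centre of its underside, z up. It stands on the base plate in front of one of the two flaps, with the other tin in front of the other
- tall_tin: the tall narrow tin, to be left alone: plain aluminium cylinder, 30 mm in diameter, 46 mm high; origin at the centre of its underside
- jar_a: bystander: small white jar with ribbed beige lid, 30 mm in diameter, 36 mm high, on the desk beside the intake's left side; origin at its underside
- jar_b: bystander: a jar of the same kind beside the intake's right side
- vial: bystander: amber vial, 32 mm in diameter, 90 mm high, standing; origin at its underside
- tally: bystander: hand tally counter lying flat, 72x50x22 mm; origin at its underside

How it is judged:
On the way, in this order (a step that is already met when the one before it is completed fails the run):
1. the flap of the wide tin's lane is pushed open with the tin at the flap line (((y of wide_tin in the frame of intake above 0 m and x of wide_tin in the frame of intake above -0.025 m and value of joint flap_left above 0.4 rad) or (y of wide_tin in the frame of intake below 0 m and x of wide_tin in the frame of intake above -0.025 m and value of joint flap_right above 0.4 rad))), for 0.1 s.
2. the tin is right inside and the flap is shut behind it (x of wide_tin in the frame of intake above 0.06 m and value of joint each of flap_left, flap_right below 0.08 rad), for 0.2 s.
At the end, for the whole second after the job is handed in: The wide tin stands upright, at rest, on the base plate inside its lane, its centre 60 to 100 mm past the flap line; both flaps hang shut (under 0.08 rad); the tall tin stands within 12 mm of where it stood (all of step 2 and x of wide_tin in the frame of intake below 0.1 m and y of wide_tin in the frame of intake between -0.042 and 0.042 m and z of wide_tin in the frame of intake below 0.01 m and angle between wide_tin's own z axis and vertical below 0.1 rad and linear speed of wide_tin below 0.02 m/s and distance of tall_tin from where it was at the start of the episode below 0.012 m and angle between tall_tin's own z axis and vertical below 0.2 rad); the robot touches nothing.
It fails at once if the wide tin is lifted (more than 10 mm off the plate) (z of wide_tin in the frame of intake above 0.016 m).
It fails at once if the wide tin is tipped (over 0.5 rad) (angle between wide_tin's own z axis and vertical above 0.5 rad).
It fails at once if the tall tin is moved more than 12 mm or knocked over (distance of tall_tin from where it was at the start of the episode above 0.012 m or angle between tall_tin's own z axis and vertical above 0.5 rad).
It fails at once if the flap of the tall tin's lane is opened ((y of tall_tin in the frame of intake above 0 m and value of joint flap_left above 0.2 rad) or (y of tall_tin in the frame of intake below 0 m and value of joint flap_right above 0.2 rad)).
It fails at once if a bystander is moved more than 20 mm (distance of any of jar_a, jar_b, vial, tally from where it was at the start of the episode above 0.02 m).
It also fails if it takes over 43 s, if anything falls off the work surface, if the arm or the gripper's body presses on something with over 40 N, if the wrist force passes 120 N, or if a joint passes its speed limit or range.

## Working session

There is one attempt and no reset: what is moved stays moved. The work goes in short steps, Python scripts to look and compute and a tool call to move; the robot and the scene stay as the last step left them, time stands still between calls to the robot, and variables do not carry over. Pictures are saved under pics/ and viewed, and the job is handed in when it is done.

Besides the shell and the picture viewer there is one more tool, called after "Emit:" in YAML: its name, and indented under it one key for each argument. servo_tool: Moves the arm, as the interface text tells. Its arguments: {"type":"object","properties":{"motion":{"type":"array"},"newtons":{"type":"number"}},"required":["motion"]}

```bash
mkdir -p pics; python3 - <<'E'
from station import manip
import cv2,numpy as np
print(manip.observe())
for n in("side","top"):
    c=manip.capture(n); cv2.imwrite(f"pics/{n}0.png",c["color"][...,::-1]); print(n,[c[k] for k in("fx","fy","cx","cy","rvec","tvec")])
    np.save(f"pics/{n}0.npy",c,allow_pickle=True)
E
```

```text
{'time_s': 0.0, 'joint_positions': array([-0.96581916,  0.50187366, -0.42678469,  1.55143289,  0.22079022,
        1.13830869, -0.21032662]), 'qvel': array([ 2.44983110e-05, -5.42739835e-04, -1.99898676e-04, -1.34212720e-03,
        2.29273593e-04,  1.52310189e-03, -3.43869333e-04]), 'joint_efforts': array([ 2.75234879e-04, -5.69516659e+01, -5.81598938e+00, -2.80934447e+01,
        1.06327760e-02,  1.20579702e-02, -2.61051810e-05]), 'eef_pos': array([0.21766652, 0.61173796, 0.23024971]), 'orientation': array([-1.61072235,  1.56882816, -1.9524845 ]), 'contact_force': array([ 0.72642603, -0.70019941, -0.5140815 ]), 'moment': array([ 0.00235937, -0.02689345, -0.01630002]), 'gripper_width': 0.08509630065334793}
side [360.79283877859433, 360.79283877859433, 255.5245892206372, 191.99996207478256, array([ 1.90725997, -0.34540155,  0.24231163]), array([-0.53887268,  0.08911829,  0.88195972])]
top [353.0824767453418, 353.0824767453418, 256.7633499937228, 196.8462019790198, array([ 2.24888944, -1.96465445,  0.20373425]), array([-0.19263479,  0.49214176,  0.88373567])]
```

View pics/side0.png

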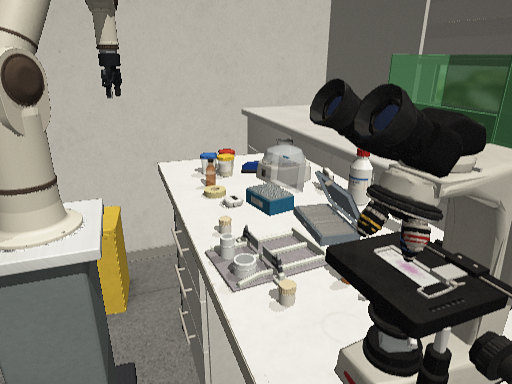

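View pics/top0.png

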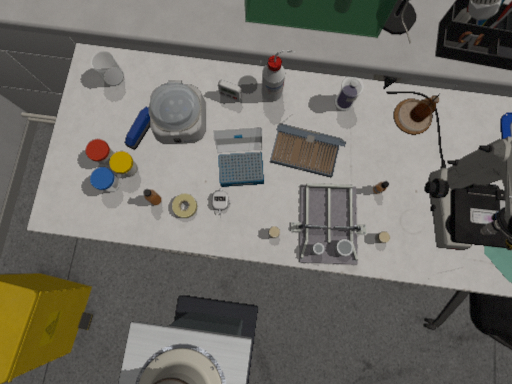

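```bash
python3 - <<'E'
import cv2,numpy as np
a=cv2.imread("pics/top0.png")[170:275,255:400]; cv2.imwrite("pics/t0z.png",cv2.resize(a,None,fx=5.4,fy=5.4,interpolation=cv2.INTER_CUBIC))
a=cv2.imread("pics/side0.png")[205:315,190:340]; cv2.imwrite("pics/s0z.png",cv2.resize(a,None,fx=5.3,fy=5.3,interpolation=cv2.INTER_CUBIC))
E
```

```text
(no output)
```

View pics/t0z.png

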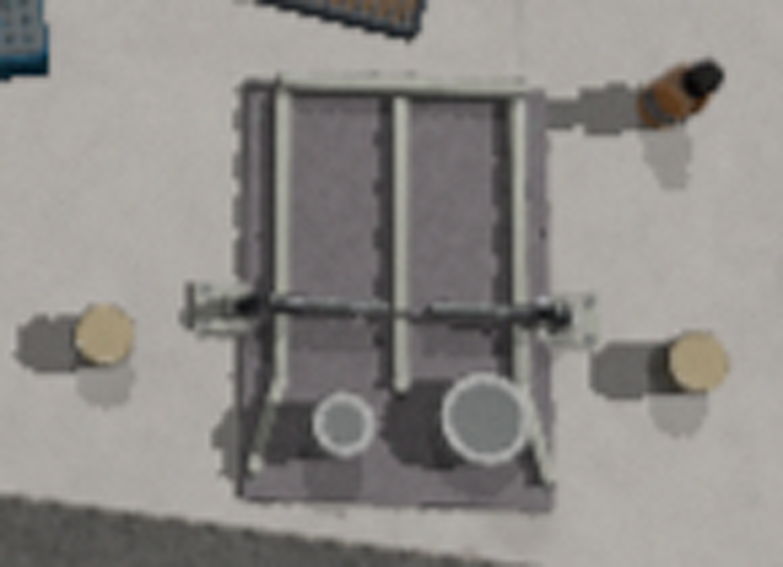

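View pics/s0z.png

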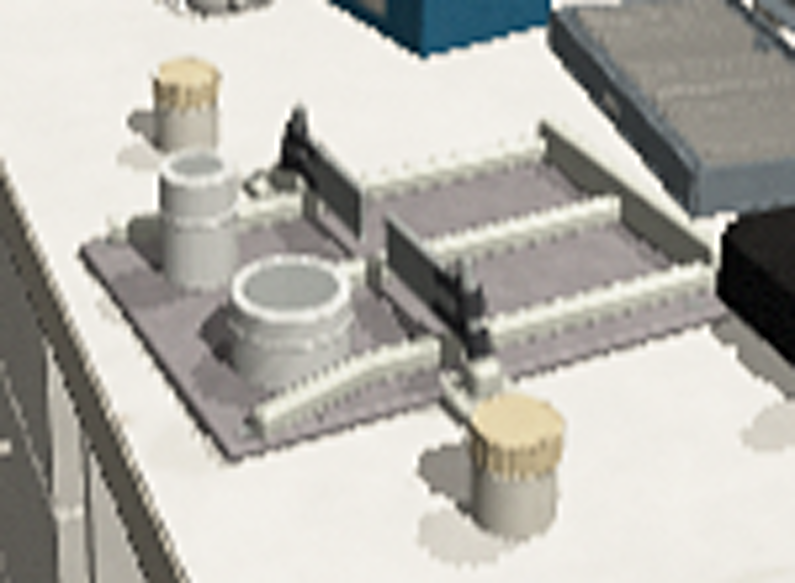

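```bash
cat > h.py <<'E'
import cv2,numpy as np
def cam(n): return np.load(f"pics/{n}.npy",allow_pickle=True).item()
def ray(c,u,v,z):
    R=cv2.Rodrigues(np.array(c["rvec"]))[0];t=np.array(c["tvec"])
    d=R.T@np.array([(u-c["cx"])/c["fx"],(v-c["cy"])/c["fy"],1]);o=-R.T@t
    return o+d*(z-o[2])/d[2]
def topz(c,u,v,z): return ray(c,255+u/5.4-.4,170+v/5.4-.4,z)
def sidez(c,u,v,z): return ray(c,190+u/5.3-.4,205+v/5.3-.4,z)
def fit(P,Q): # 2D rigid P(intake)->Q(world)
    P=np.array(P);Q=np.array(Q);p=P.mean(0);q=Q.mean(0);A=P-p;B=Q-q
    th=np.arctan2((A[:,0]*B[:,1]-A[:,1]*B[:,0]).sum(),(A*B).sum())
    R=np.array([[np.cos(th),-np.sin(th)],[np.sin(th),np.cos(th)]]);t=q-R@p
    return th,R,t,(P@R.T+t-Q)*1000
E
python3 - <<'E'
from h import *
t=cam("top0");s=cam("side0")
def do(name,f,c,L):
    th,R,tt,res=fit([l[2] for l in L],[f(c,*l[0],l[1])[:2] for l in L])
    print(name,th,tt,res.round(1).tolist()); return R,tt
m=1e-3*np.array
g=lambda x,y:(x/1000,y/1000)
Rt,tt=do("top",topz,t,[((240,495),.006,g(-95,78)),((551,508),.006,g(-95,-78)),((549,92),.006,g(120,-78)),((246,80),.006,g(120,78)),((400,390),.015,g(-39,0))])
Rs,ts=do("side",sidez,s,[((82,250),.006,g(-95,78)),((235,458),.006,g(-95,-78)),((722,310),.006,g(120,-78))])
for nm,f,c,R,T,L in(("top",topz,t,Rt,tt,[((485,418),.036),((344,423),.052),((697,361),.036),((104,335),.036),((672,100),.0)]),("side",sidez,s,Rs,ts,[((292,288),.036),((200,168),.052),((516,415),.036),((187,80),.036)])):
    for l in L:
        w=f(c,*l[0],l[1])[:2]; print(nm,w.round(4),((w-T)@R*1000).round(1),((w-tt)@Rt*1000).round(1))
E
```

```text
Traceback (most recent call last):
TypeError: unsupported operand type(s) for *: 'float' and 'builtin_function_or_method'
```

```bash
cat > m1.py <<'E'
from h import *
t=cam("top0");s=cam("side0")
def do(name,f,c,L):
    th,R,tt,res=fit([l[2] for l in L],[f(c,*l[0],l[1])[:2] for l in L])
    print(name,th,tt,res.round(1).tolist()); return R,tt
g=lambda x,y:(x/1000,y/1000)
Rt,tt=do("top",topz,t,[((240,495),.006,g(-95,78)),((551,508),.006,g(-95,-78)),((549,92),.006,g(120,-78)),((246,80),.006,g(120,78)),((400,390),.015,g(-39,0))])
Rs,ts=do("side",sidez,s,[((82,250),.006,g(-95,78)),((235,458),.006,g(-95,-78)),((722,310),.006,g(120,-78))])
for nm,f,c,R,T,L in(("top",topz,t,Rt,tt,[((485,418),.036),((344,423),.052),((697,361),.036),((104,335),.036),((672,100),.0)]),("side",sidez,s,Rs,ts,[((292,288),.036),((200,168),.052),((516,415),.036),((187,80),.036)])):
    for l in L:
        w=f(c,*l[0],l[1])[:2]; print(nm,w.round(4),((w-T)@R*1000).round(1),((w-tt)@Rt*1000).round(1))
E
python3 m1.py
```

```text
top 0.09080929380053764 [ 0.46358616 -0.32778777] [[-1.6, 0.7], [-1.8, -1.4], [1.4, 0.7], [2.0, -0.0], [-0.0, 0.1]]
side 0.10330848941213282 [ 0.45978114 -0.33067566] [[-4.1, 2.4], [-4.4, -0.5], [8.5, -1.9]]
top [ 0.4147 -0.3693] [-52.4 -37. ] [-52.4 -37. ]
top [ 0.4019 -0.2992] [-58.9  34. ] [-58.9  34. ]
top [ 0.4561 -0.4695] [ -20.3 -140.4] [ -20.3 -140.4]
top [ 0.4298 -0.1816] [-20.4 148.6] [-20.4 148.6]
top [ 0.5948 -0.4606] [ 118.6 -144.2] [ 118.6 -144.2]
side [ 0.4149 -0.3691] [-48.6 -33.6] [-52.3 -36.7]
side [ 0.4018 -0.299 ] [-54.4  37.5] [-58.9  34.3]
side [ 0.4568 -0.4671] [ -17.  -135.4] [ -19.4 -138.1]
side [ 0.4284 -0.1872] [-16.4 145.9] [-22.3 143.2]
```

```bash
cat > rel.py <<'E'
from h import *
from scipy.spatial.transform import Rotation as Ro
from station import manip
TH=.0908; O=np.array([.4636,-.3278])
def i2w(x,y): return O+np.array([[np.cos(TH),-np.sin(TH)],[np.sin(TH),np.cos(TH)]])@np.array([x,y])/1000
def w2i(p): return (np.array(p)[:2]-O)@np.array([[np.cos(TH),-np.sin(TH)],[np.sin(TH),np.cos(TH)]])*1000
def goals():
    out=[]
    for s in(1,-1):
        zx=np.array([np.cos(TH),np.sin(TH),0])*s; x=np.array([0,0,-1.]); y=np.cross(zx,x)
        out.append(Ro.from_matrix(np.c_[x,y,zx]))
    return out
def show(pts):
    o=manip.observe(); R=Ro.from_euler("xyz",o["orientation"]); p=o["eef_pos"]
    print("t",o["time_s"],"p",p.round(4),"int",w2i(p).round(1),"F",o["contact_force"].round(1),"g",o["gripper_width"].round(4),"q",o["joint_positions"].round(2))
    print(R.as_matrix().round(3))
    for q in pts: print("shift",(R.inv().apply(np.array(q)-p)/.04).round(3))
    for G in goals(): print("turn",(np.degrees((R.inv()*G).as_rotvec())/5).round(2))
E
python3 -c "
from rel import *
a=i2w(-120,-34);print(a)
show([[.5,.35,.25],[.57,0,.25],[*i2w(-120,-34),.2]])"
```

```text
[ 0.3471773  -0.37254097]Traceback (most recent call last):
  File "<string>", line 4, in <module>
    show([[.5,.35,.25],[.57,0,.25],[*i2w(-120,-34),.2]])
    ~~~~^^^^^^^^^^^^^^^^^^^^^^^^^^^^^^^^^^^^^^^^^^^^^^^^
  File "rel.py", line 15, in show
    print("t",o["time_s"],"p",p.round(4),"int",w2i(p).round(1),"F",o["contact_force"].round(1),"g",o["gripper_width"].round(4),"q",o["joint_positions"].round(2))
                                                                                                   ^^^^^^^^^^^^^^^^^^^^^^^^
AttributeError: 'float' object has no attribute 'round'
```

```bash
sed -i 's/o\["gripper_width"\].round(4)/round(o["gripper_width"],4)/' rel.py
python3 -c "
from rel import *
show([[.35,.48,.25],[.5,.3,.25],[.55,0,.25],[*i2w(-120,-34),.2]])"
```

```text
t 0.1 p [0.2177 0.6118 0.2304] int [-159.7  958. ] F [-0.4 -0.1  0.3] g 0.0856 q [-0.97  0.5  -0.43  1.55  0.22  1.14 -0.21]
[[-0.001  0.335  0.942]
 [-0.002  0.942 -0.335]
 [-1.    -0.002 -0.   ]]
shift [-0.488 -1.997  4.22 ]
shift [-0.483 -4.98   9.262]
shift [ -0.472 -11.628  12.953]
shift [  0.796 -22.1    11.297]
turn [-4.96 -0.01  0.02]
turn [3.104e+01 3.000e-02 1.000e-02]
```

Emit:
servo_tool:
  motion:
    - [85, -0.5, -1, 2.1, 0, 0, 0]
    - [85, -0.5, -1.5, 3.2, 0, 0, 0]
    - [85, -0.5, -2, 4.2, -1, 0, 0]
    - [85, -0.5, -2.5, 5.1, -1, 0, 0]
    - [85, -0.5, -3, 6, -2, 0, 0]
    - [60, -0.5, -3.5, 6.8, -2, 0, 0]
    - [60, -0.5, -4, 7.6, -3, 0, 0]
    - [40, -0.5, -4.5, 8.4, -3, 0, 0]
    - [40, -0.5, -5, 9.2, -4, 0, 0]
    - [18, -0.5, -5.8, 9.6, -5, 0, 0]
    - [18, -0.5, -6.6, 10, -5, 0, 0]
    - [18, -0.5, -7.4, 10.4, -5, 0, 0]
    - [18, -0.5, -7.4, 10.4, -5, 0, 0]

```text
time_s: 1.18
eef_pos: [0.5115, 0.1873, 0.2501]
orientation: [-1.989, 1.566, -1.901]
contact_force: [-0.7, 0.1, -1.1]
gripper_width: 0.0185
```

```bash
python3 -c "
from rel import *
show([[.55,0,.25],[.5,-.2,.25],[*i2w(-120,-34),.2]])"
```

```text
t 1.1833 p [0.5115 0.1873 0.2501] int [ 94.4 508.7] F [-0.7  0.1 -1.1] g 0.0185 q [-0.11  0.28 -0.35  1.8   0.11  1.08  1.16]
[[-0.002 -0.089  0.996]
 [-0.005  0.996  0.089]
 [-1.    -0.004 -0.002]]
shift [ 0.023 -4.751  0.542]
shift [ 0.048 -9.62  -1.147]
shift [  1.323 -13.572  -5.333]
turn [-0.02 -0.02  0.05]
turn [3.598e+01 8.000e-02 3.000e-02]
```

Emit:
servo_tool:
  motion:
    - [18, 0, -1, 0.1, 0, 0, 0]
    - [18, 0, -2, 0.2, 0, 0, 0]
    - [18, 0, -3, 0.3, 0, 0, 0]
    - [18, 0, -4, 0.3, 0, 0, 0]
    - [18, 0, -5, 0.2, 0, 0, 0]
    - [18, 0, -6, 0, 0, 0, 0]
    - [18, 0, -7, -0.2, 0, 0, 0]
    - [18, 0, -8, -0.5, 0, 0, 0]
    - [18, 0, -8.9, -0.8, 0, 0, 0]
    - [18, 0, -9.7, -1.3, 0, 0, 0]
    - [18, 0, -10.5, -1.9, 0, 0, 0]
    - [18, 0, -11.2, -2.5, 0, 0, 0]
    - [18, 0, -11.8, -3.1, 0, 0, 0]
    - [18, 0, -12.4, -3.7, 0, 0, 0]
    - [18, 0, -13, -4.3, 0, 0, 0]
    - [18, 0, -13.4, -5, 0, 0, 0]
    - [18, 0, -13.6, -5.3, 0, 0, 0]
    - [18, 0, -13.6, -5.3, 0, 0, 0]

```text
time_s: 2.68
eef_pos: [0.3443, -0.3763, 0.2526]
orientation: [-2.279, 1.564, -2.197]
contact_force: [-0.8, 0.3, -0.1]
gripper_width: 0.0176
```

```bash
python3 -c "
from rel import *
show([[*i2w(-120,-36),.1],[*i2w(-120,-36),.025]])
for n in('wrist','side'):
  c=manip.capture(n); cv2.imwrite(f'pics/{n}1.png',c['color'][...,::-1]);np.save(f'pics/{n}1.npy',c,allow_pickle=True)"
```

```text
t 2.6833 p [ 0.3443 -0.3763  0.2526] int [-123.2  -37.5] F [-0.8  0.3 -0.1] g 0.0176 q [0.75 0.2  0.02 1.89 0.   1.06 2.43]
[[-0.004 -0.082  0.997]
 [-0.005  0.997  0.082]
 [-1.    -0.005 -0.004]]
shift [3.814 0.057 0.095]
shift [5.689 0.066 0.102]
turn [-0.11 -0.05  0.05]
turn [35.89  0.09  0.07]
```

View pics/wrist1.png

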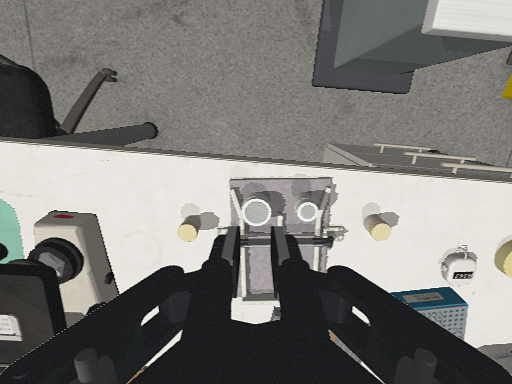

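View pics/side1.png

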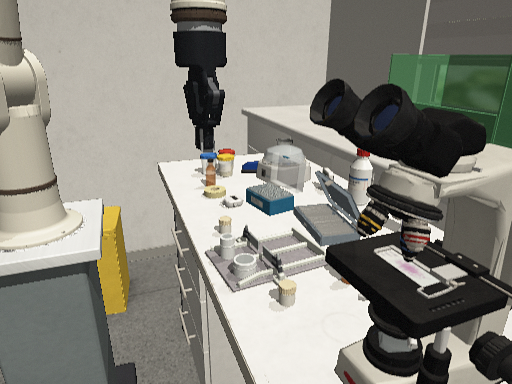

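```bash
python3 - <<'E'
import cv2
a=cv2.imread("pics/wrist1.png")[165:315,170:350]; cv2.imwrite("pics/w1z.png",cv2.resize(a,None,fx=4,fy=4,interpolation=cv2.INTER_CUBIC))
E
```

```text
(no output)
```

View pics/w1z.png

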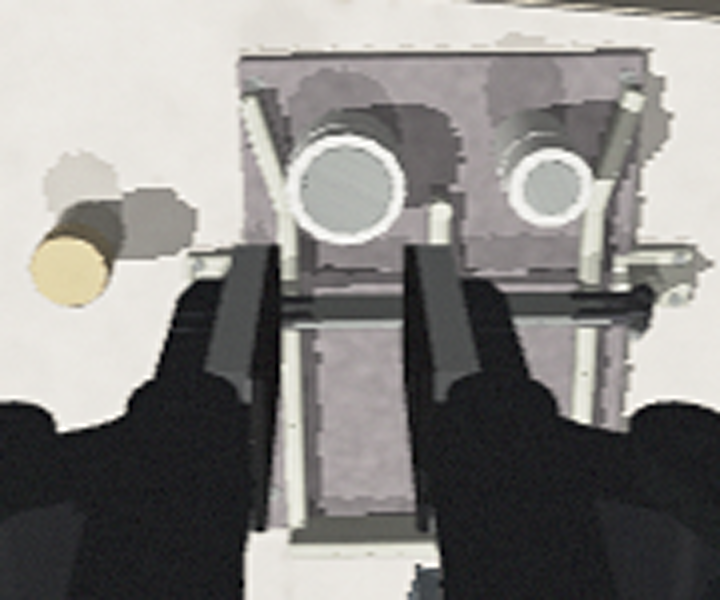

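```bash
cat > wr.py <<'E'
from rel import *
def wcam(c,p,rpy):
    T=np.eye(4);T[:3,:3]=Ro.from_euler("xyz",rpy).as_matrix();T[:3,3]=p
    M=np.linalg.inv(T@np.array(c["T_tool_cam"]));c=dict(c);c["rvec"]=cv2.Rodrigues(M[:3,:3])[0].ravel();c["tvec"]=M[:3,3];return c
E
python3 - <<'E'
from wr import *
o=manip.observe();c=wcam(cam("wrist1"),o["eef_pos"],o["orientation"])
L=[((240,57),.006,"-95,-78"),((646,50),.006,"-95,78"),((441,205),.015,"-39,0"),((285,205),.015,"-35,-60"),((599,180),.015,"-35,60"),((292,545),.024,"120?,-60?"),((345,188),.036,"wide"),((550,187),.052,"tall"),((340,322),.017,'flapbottom'),((340,293),.04,"flaptop")]
for (u,v),z,n in L:
    w=ray(c,170+u/4-.4,165+v/4-.4,z); print(n,w.round(4),w2i(w).round(1))
E
```

```text
-95,-78 [ 0.3793 -0.4102  0.006 ] [-91.4 -74.5]
-95,78 [ 0.3628 -0.2571  0.006 ] [-93.9  79.6]
-39,0 [ 0.4292 -0.3283  0.015 ] [-34.3   2.6]
-35,-60 [ 0.4346 -0.3886  0.015 ] [-34.4 -57.9]
-35,60 [ 0.4134 -0.269   0.015 ] [-44.7  63.1]
120?,-60? [ 0.5853 -0.3742  0.024 ] [117.  -57.2]
wide [ 0.417  -0.3667  0.036 ] [-49.9 -34.6]
tall [ 0.4038 -0.2963  0.052 ] [-56.7  36.8]
flapbottom [ 0.4822 -0.3629  0.017 ] [ 15.4 -36.7]
flaptop [ 0.4574 -0.365   0.04  ] [ -9.5 -36.5]
```

Emit:
servo_tool:
  motion:
    - [18, 1, 0, 0, 0, 0, 0]
    - [18, 2, 0, 0, 0, 0, 0]
    - [18, 3, 0.1, 0.1, -0.1, 0, 0]
    - [18, 4, 0.1, 0.1, -0.1, 0, 0]
    - [18, 4.8, 0.1, 0.1, -0.1, 0, 0]
    - [18, 5.4, 0.1, 0.1, -0.1, 0, 0]
    - [18, 5.7, 0.1, 0.1, -0.1, 0, 0]
    - [18, 5.77, 0.1, 0.1, -0.1, 0, 0]
    - [18, 5.77, 0.1, 0.1, -0.1, 0, 0]
    - [18, 5.77, 0.1, 0.1, -0.1, 0, 0]

```text
time_s: 3.62
eef_pos: [0.3531, -0.3701, 0.023]
orientation: [-1.625, 1.566, -1.528]
contact_force: [-0.1, 0.3, -0.2]
gripper_width: 0.0184
```

```bash
cat > look.py <<'E'
import sys
from wr import *
k=sys.argv[1]
show([[*i2w(x,y),.0215] for x,y in((-84,-35),(-65,-31),(-30,-30),(20,-30),(57,-30))])
a=manip.capture('side');np.save(f'pics/side{k}.npy',a,allow_pickle=True)
b=manip.capture('top');np.save(f'pics/top{k}.npy',b,allow_pickle=True)
z=cv2.resize(a['color'][195:315,190:340],None,fx=5,fy=5,interpolation=2); cv2.imwrite(f'pics/s{k}.png',z[...,::-1])
z=cv2.resize(b['color'][170:275,255:400],None,fx=5.4,fy=5.4,interpolation=2); cv2.imwrite(f'pics/t{k}.png',z[...,::-1])
E
python3 look.py 2
```

```text
t 3.6167 p [ 0.3531 -0.3701  0.023 ] int [-113.8  -32.1] F [-0.1  0.3 -0.2] g 0.0184 q [ 0.75  0.54  0.01  2.04 -0.    0.56  2.42]
[[ 0.    -0.097  0.995]
 [-0.005  0.995  0.097]
 [-1.    -0.005 -0.   ]]
shift [ 0.038 -0.076  0.745]
shift [0.038 0.021 1.221]
shift [0.037 0.04  2.096]
shift [0.037 0.033 3.346]
shift [0.037 0.027 4.271]
turn [ 0.07 -0.    0.06]
turn [-35.93  -0.09  -0.  ]
```

View pics/s2.png

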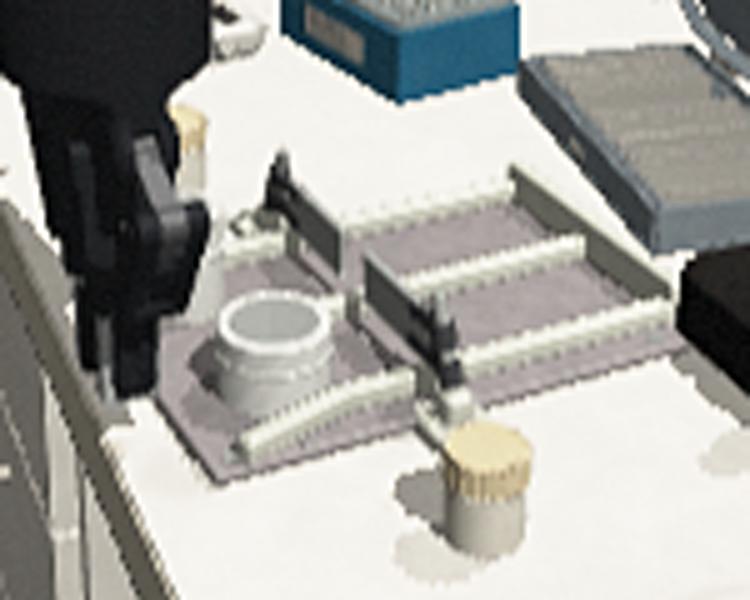

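View pics/t2.png

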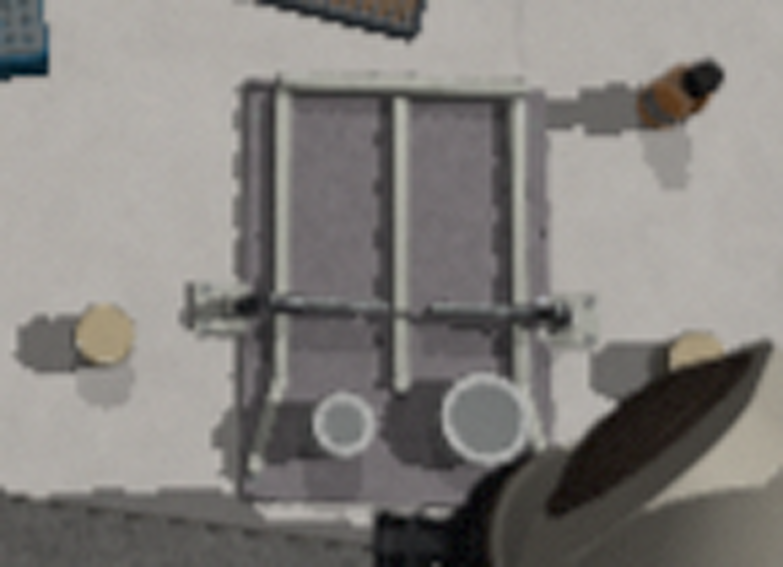

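```bash
python3 - <<'E'
from wr import *
c=cam("wrist1");T=np.array(c["T_tool_cam"]);print(T.round(3))
for zp in(0.,.011):
  for u,v in((405,245),(465,248),(480,375),(500,283),(515,300),(528,360),(555,400),(632,410),(650,404),(280,245),(230,245),(175,310)):
    U,V=170+u/4-.4,165+v/4-.4
    d=T[:3,:3]@[(U-c["cx"])/c["fx"],(V-c["cy"])/c["fy"],1];o=T[:3,3];p=o+d*(zp-o[2])/d[2]
    print(zp,(u,v),(p*1000).round(0))
E
```

```text
[[ 0.    -0.298  0.955 -0.142]
 [ 1.     0.001  0.     0.   ]
 [-0.001  0.955  0.298 -0.077]
 [ 0.     0.     0.     1.   ]]
0.0 (405, 245) [21. 11.  0.]
0.0 (465, 248) [20. 21.  0.]
0.0 (480, 375) [-19.  18.   0.]
0.0 (500, 283) [ 7. 25.  0.]
0.0 (515, 300) [ 1. 26.  0.]
0.0 (528, 360) [-16.  25.   0.]
0.0 (555, 400) [-25.  27.   0.]
0.0 (632, 410) [-27.  36.   0.]
0.0 (650, 404) [-26.  39.   0.]
0.0 (280, 245) [ 21. -10.   0.]
0.0 (230, 245) [ 21. -19.   0.]
0.0 (175, 310) [ -2. -25.   0.]
0.011 (405, 245) [44. 12. 11.]
0.011 (465, 248) [43. 24. 11.]
0.011 (480, 375) [-2. 21. 11.]
0.011 (500, 283) [28. 28. 11.]
0.011 (515, 300) [22. 30. 11.]
0.011 (528, 360) [ 3. 29. 11.]
0.011 (555, 400) [-8. 31. 11.]
0.011 (632, 410) [-11.  42.  11.]
0.011 (650, 404) [-9. 45. 11.]
0.011 (280, 245) [ 44. -12.  11.]
0.011 (230, 245) [ 44. -22.  11.]
0.011 (175, 310) [ 18. -28.  11.]
```

Emit:
servo_tool:
  motion:
    - [18, -0.08, -0.05, 0.2, 0, 0, 0]
    - [18, -0.08, -0.07, 0.4, 0, 0, 0]
    - [18, -0.08, -0.07, 0.55, 0, 0, 0]
    - [18, -0.08, -0.07, 0.65, 0, 0, 0]
    - [18, -0.08, -0.07, 0.7, 0, 0, 0]
    - [18, -0.08, -0.06, 0.75, 0, 0, 0]
    - [18, -0.08, -0.05, 0.8, 0, 0, 0]
    - [18, -0.08, -0.04, 0.85, 0, 0, 0]
    - [18, -0.08, -0.02, 0.9, 0, 0, 0]
    - [18, -0.08, 0, 0.95, 0, 0, 0]
    - [18, -0.08, 0.02, 1, 0, 0, 0]
    - [18, -0.08, 0.03, 1.05, 0, 0, 0]
    - [18, -0.08, 0.03, 1.1, 0, 0, 0]
    - [18, -0.08, 0.03, 1.1, 0, 0, 0]

```text
time_s: 4.88
eef_pos: [0.3975, -0.3649, 0.0267]
orientation: [-1.426, 1.565, -1.329]
contact_force: [-1.1, -0.5, 1.1]
gripper_width: 0.0181
```

```bash
python3 look.py 3
```

```text
t 4.8833 p [ 0.3975 -0.3649  0.0267] int [-69.2 -30.9] F [-1.1 -0.5  1.1] g 0.0181 q [ 0.68  0.56  0.01  1.98 -0.    0.6   2.36]
[[ 0.001 -0.097  0.995]
 [-0.006  0.995  0.097]
 [-1.    -0.006  0.001]]
shift [ 0.131 -0.099 -0.37 ]
shift [ 0.131 -0.002  0.105]
shift [0.132 0.018 0.98 ]
shift [0.133 0.01  2.23 ]
shift [0.134 0.004 3.155]
turn [0.07 0.01 0.07]
turn [-3.593e+01 -1.100e-01  2.000e-02]
```

View pics/s3.png

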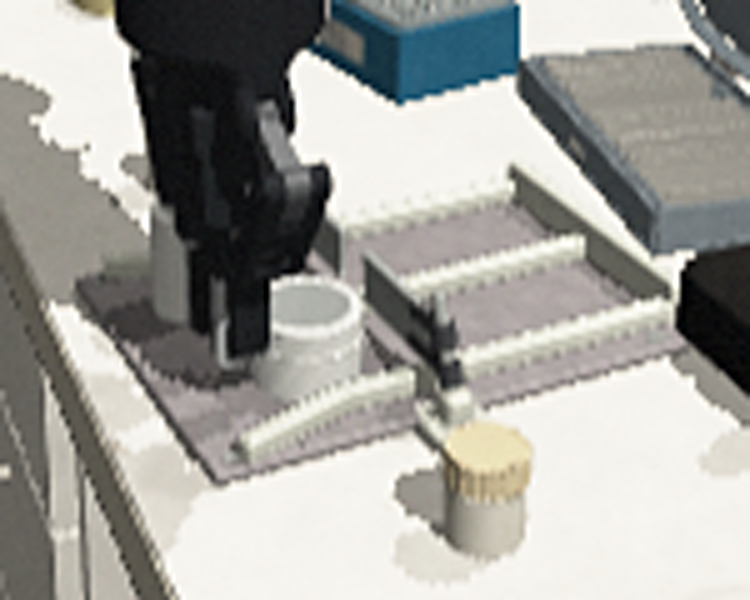

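View pics/t3.png

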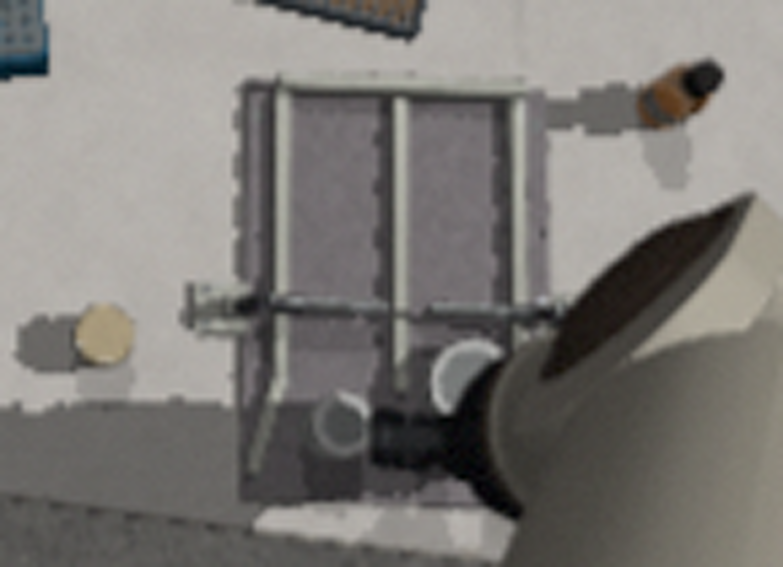

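Emit:
servo_tool:
  motion:
    - [18, 0, 0.01, 0.1, 0, 0, 0]
    - [18, 0, 0.01, 0.2, 0, 0, 0]
    - [18, 0, 0.01, 0.3, 0, 0, 0]
    - [18, 0, 0.01, 0.4, 0, 0, 0]
    - [18, 0, 0.01, 0.5, 0, 0, 0]
    - [18, 0, 0.01, 0.6, 0, 0, 0]
    - [18, 0, 0.01, 0.7, 0, 0, 0]
    - [18, 0, 0.01, 0.8, 0, 0, 0]
    - [18, 0, 0.01, 0.9, 0, 0, 0]
    - [18, 0, 0.01, 1, 0, 0, 0]
    - [18, 0, 0.01, 1.1, 0, 0, 0]
    - [18, 0, 0.01, 1.1, 0, 0, 0]

```text
time_s: 5.98
eef_pos: [0.4424, -0.36, 0.0268]
orientation: [-1.261, 1.564, -1.163]
contact_force: [0.3, -0.4, -0.2]
gripper_width: 0.0181
```

```bash
python3 look.py 4
```

```text
t 5.9833 p [ 0.4424 -0.36    0.0268] int [-24.  -30.2] F [ 0.3 -0.4 -0.2] g 0.0181 q [ 0.63  0.6   0.01  1.9  -0.    0.63  2.31]
[[ 0.003 -0.098  0.995]
 [-0.006  0.995  0.098]
 [-1.    -0.006  0.002]]
shift [ 0.131 -0.109 -1.5  ]
shift [ 0.131 -0.012 -1.025]
shift [ 0.133  0.006 -0.15 ]
shift [ 0.136 -0.003  1.1  ]
shift [ 0.137 -0.009  2.025]
turn [0.08 0.02 0.07]
turn [-35.92  -0.11   0.04]
```

View pics/s4.png

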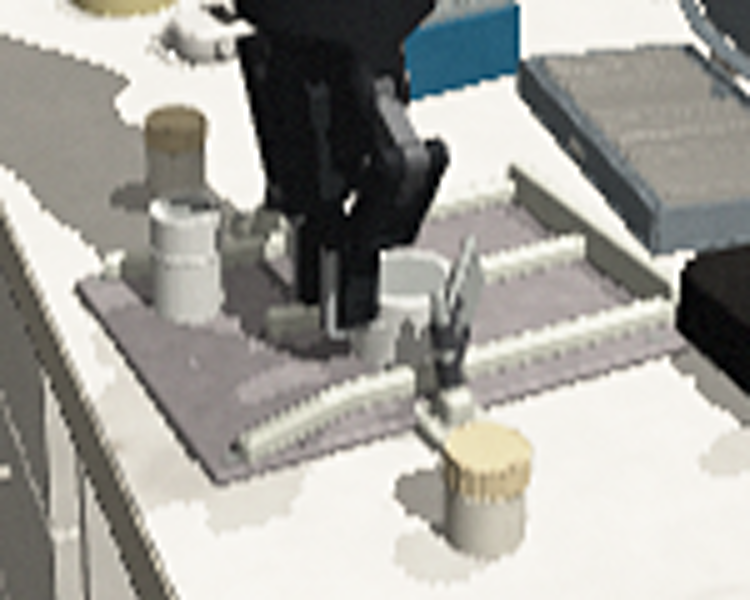

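View pics/t4.png

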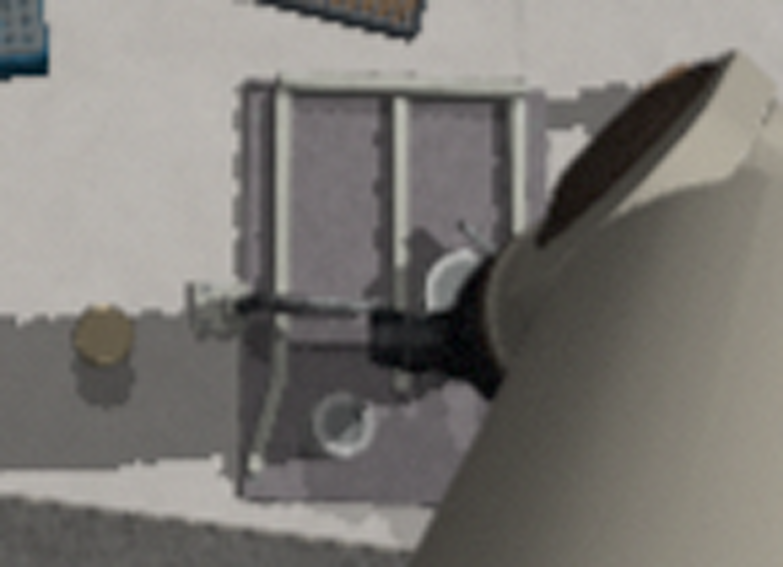

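Emit:
servo_tool:
  motion:
    - [18, 0, 0, 0.08, 0, 0, 0]
    - [18, 0, 0, 0.16, 0, 0, 0]
    - [18, 0, 0, 0.24, 0, 0, 0]
    - [18, 0, 0, 0.32, 0, 0, 0]
    - [18, 0, 0, 0.4, 0, 0, 0]
    - [18, 0, 0, 0.48, 0, 0, 0]
    - [18, 0, 0, 0.56, 0, 0, 0]
    - [18, 0, 0, 0.56, 0, 0, 0]

```text
time_s: 6.75
eef_pos: [0.465, -0.3577, 0.0269]
orientation: [-1.204, 1.564, -1.105]
contact_force: [-0.6, 0.6, -0.2]
gripper_width: 0.0176
```

```bash
python3 look.py 5
```

```text
t 6.75 p [ 0.465  -0.3577  0.0269] int [ -1.3 -29.9] F [-0.6  0.6 -0.2] g 0.0176 q [ 0.6   0.62  0.01  1.86 -0.    0.66  2.28]
[[ 0.003 -0.098  0.995]
 [-0.006  0.995  0.098]
 [-1.    -0.006  0.002]]
shift [ 0.131 -0.11  -2.069]
shift [ 0.131 -0.014 -1.594]
shift [ 0.133  0.005 -0.718]
shift [ 0.136 -0.005  0.532]
shift [ 0.139 -0.011  1.457]
turn [0.09 0.03 0.07]
turn [-35.91  -0.11   0.04]
```

View pics/s5.png

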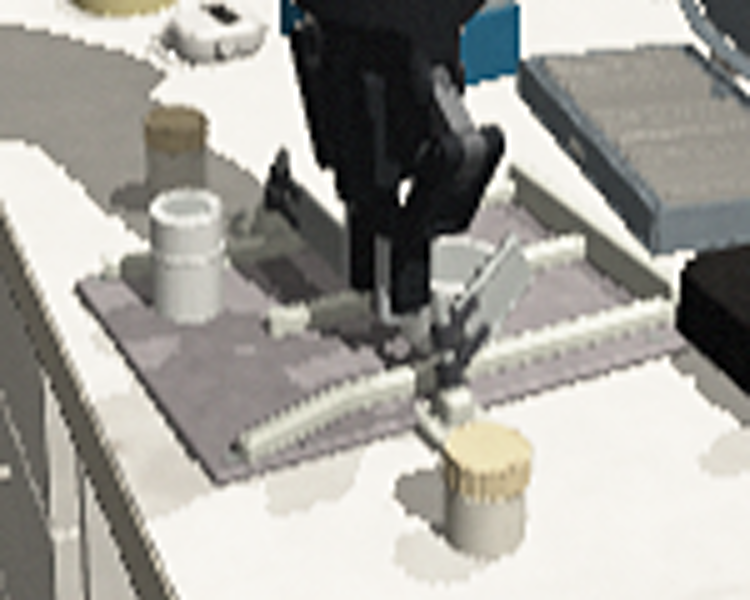

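Emit:
servo_tool:
  motion:
    - [18, 0, 0, 0.1, 0, 0, 0]
    - [18, 0, 0, 0.2, 0, 0, 0]
    - [18, 0, 0, 0.3, 0, 0, 0]
    - [18, 0, 0, 0.4, 0, 0, 0]
    - [18, 0, 0, 0.5, 0, 0, 0]
    - [18, 0, 0, 0.6, 0, 0, 0]
    - [18, 0, 0, 0.7, 0, 0, 0]
    - [18, 0, 0, 0.8, 0, 0, 0]
    - [18, 0, 0, 0.9, 0, 0, 0]
    - [18, 0, 0, 1, 0, 0, 0]
    - [18, 0, 0, 1.1, 0, 0, 0]
    - [18, 0, 0, 1.1, 0, 0, 0]

```text
time_s: 7.85
eef_pos: [0.5096, -0.3533, 0.0271]
orientation: [-1.109, 1.563, -1.01]
contact_force: [-0.5, -0.1, -0.1]
gripper_width: 0.0177
```

```bash
python3 look.py 6
```

```text
t 7.85 p [ 0.5096 -0.3533  0.0271] int [ 43.5 -29.6] F [-0.5 -0.1 -0.1] g 0.0177 q [ 0.55  0.66  0.01  1.77 -0.01  0.7   2.24]
[[ 0.004 -0.099  0.995]
 [-0.006  0.995  0.099]
 [-1.    -0.007  0.003]]
shift [ 0.131 -0.109 -3.189]
shift [ 0.132 -0.013 -2.714]
shift [ 0.134  0.005 -1.838]
shift [ 0.139 -0.005 -0.588]
shift [ 0.142 -0.012  0.337]
turn [0.09 0.04 0.08]
turn [-35.91  -0.12   0.06]
```

View pics/s6.png

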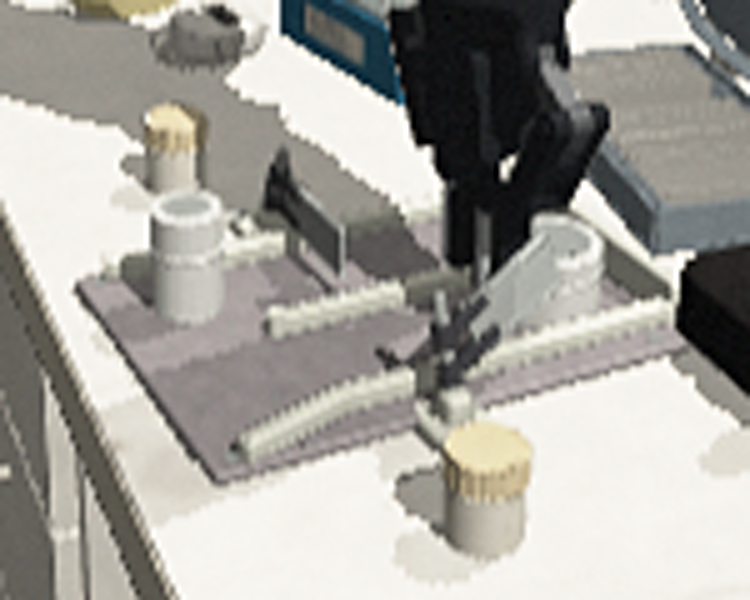

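View pics/t6.png

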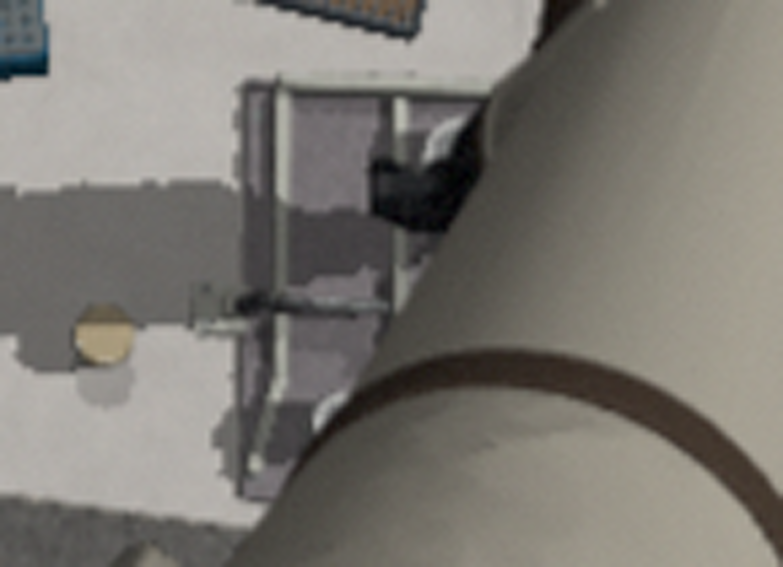

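Emit:
servo_tool:
  motion:
    - [18, 0, 0, 0.08, 0, 0, 0]
    - [18, 0, 0, 0.16, 0, 0, 0]
    - [18, 0, 0, 0.22, 0, 0, 0]
    - [18, 0, 0, 0.27, 0, 0, 0]
    - [18, 0, 0, 0.31, 0, 0, 0]
    - [18, 0, 0, 0.31, 0, 0, 0]

```text
time_s: 8.45
eef_pos: [0.5217, -0.3521, 0.0271]
orientation: [-1.117, 1.563, -1.018]
contact_force: [-0.3, 1.1, 0.1]
gripper_width: 0.0179
```

```bash
python3 look.py 7
```

```text
t 8.45 p [ 0.5217 -0.3521  0.0271] int [ 55.7 -29.5] F [-0.3  1.1  0.1] g 0.0179 q [ 0.54  0.68  0.01  1.75 -0.01  0.71  2.22]
[[ 0.004 -0.099  0.995]
 [-0.006  0.995  0.099]
 [-1.    -0.007  0.003]]
shift [ 0.13  -0.109 -3.494]
shift [ 0.131 -0.013 -3.018]
shift [ 0.134  0.005 -2.143]
shift [ 0.138 -0.005 -0.893]
shift [ 0.141 -0.012  0.032]
turn [0.09 0.04 0.08]
turn [-35.91  -0.12   0.06]
```

View pics/s7.png

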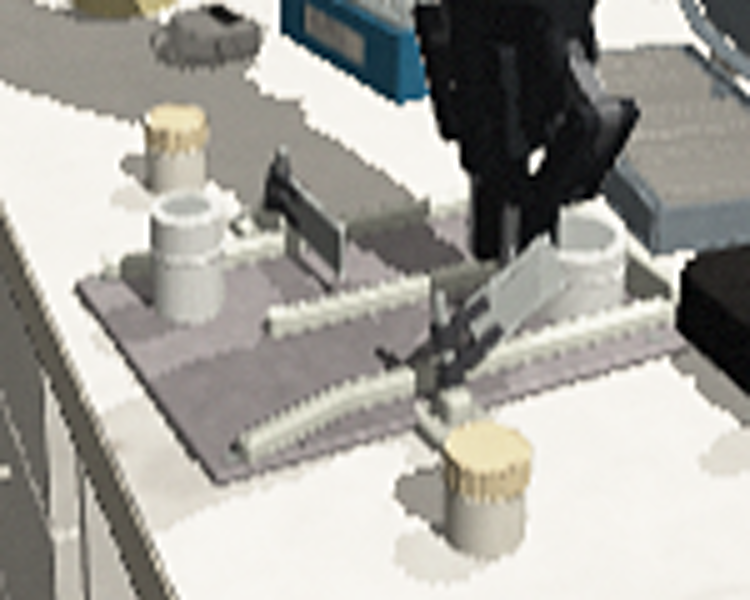

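Emit:
servo_tool:
  motion:
    - [18, 0, 0, -0.1, 0, 0, 0]
    - [18, 0, 0, -0.3, 0, 0, 0]
    - [18, 0, 0, -0.5, 0, 0, 0]
    - [18, 0, 0, -0.7, 0, 0, 0]
    - [18, 0, 0, -0.9, 0, 0, 0]
    - [18, 0, 0, -1.1, 0, 0, 0]
    - [18, 0, 0, -1.3, 0, 0, 0]
    - [18, 0, 0, -1.5, 0, 0, 0]
    - [18, 0, 0, -1.7, 0, 0, 0]
    - [18, 0, 0, -1.9, 0, 0, 0]
    - [18, 0, 0, -2.1, 0, 0, 0]
    - [18, 0, 0, -2.3, 0, 0, 0]
    - [18, 0, 0, -2.5, 0, 0, 0]
    - [18, 0, 0, -2.8, 0, 0, 0]
    - [18, 0, 0, -3.1, 0, 0, 0]
    - [18, 0, 0, -3.5, 0, 0, 0]
    - [18, 0, 0, -3.9, 0, 0, 0]
    - [18, -0.5, 0, -4.1, 0, 0, 0]
    - [18, -1.2, 0, -4.1, 0, 0, 0]
    - [18, -1.2, 0, -4.1, 0, 0, 0]

```text
time_s: 10.22
eef_pos: [0.3582, -0.3706, 0.0784]
orientation: [-1.029, 1.558, -0.932]
contact_force: [-0.1, -0.5, 0.6]
gripper_width: 0.0177
```

```bash
python3 look.py 8
```

```text
t 10.2167 p [ 0.3582 -0.3706  0.0784] int [-108.8  -33. ] F [-0.1 -0.5  0.6] g 0.0177 q [ 0.74  0.44  0.01  2.03 -0.    0.66  2.42]
[[ 0.008 -0.096  0.995]
 [-0.011  0.995  0.096]
 [-1.    -0.011  0.007]]
shift [ 1.426 -0.036  0.61 ]
shift [1.428 0.061 1.086]
shift [1.434 0.081 1.961]
shift [1.443 0.074 3.211]
shift [1.449 0.069 4.136]
turn [0.06 0.08 0.13]
turn [-35.94  -0.2    0.12]
```

View pics/s8.png

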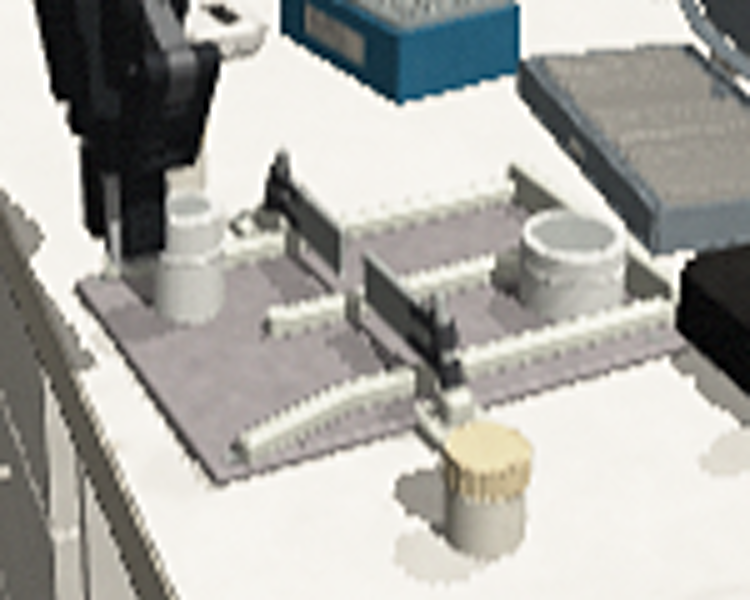

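View pics/t8.png

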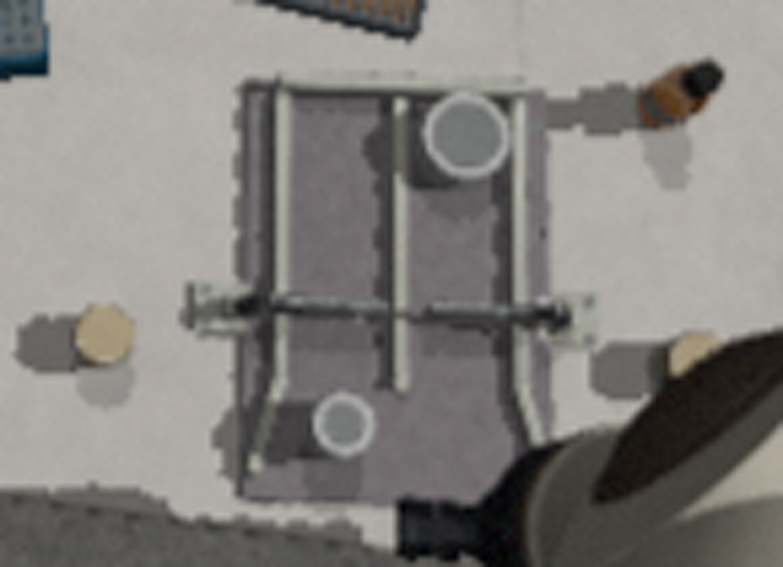

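Emit:
servo_tool:
  motion:
    - [18, -1, 0, 0, 0, 0, 0]
    - [18, -2, 0, 0, 0, 0, 0]
    - [18, -2.5, 0, 0, 0, 0, 0]
    - [18, -2.5, 0, 0, 0, 0, 0]
    - [18, -2.5, 0, 0, 0, 0, 0]

```text
time_s: 10.73
eef_pos: [0.3575, -0.3686, 0.1762]
orientation: [-1.016, 1.559, -0.918]
contact_force: [-0.4, -0.4, -0.2]
gripper_width: 0.0181
```

```bash
python3 - <<'E'
from wr import *
t=cam("top8");p=topz(t,466,136,.036);print("tin",p.round(4),w2i(p).round(1));p=topz(t,344,423,.052);print("tall",w2i(p).round(1))
o=manip.observe();print(o["time_s"],o["eef_pos"],o["contact_force"].round(1))
a=cam("side2")["color"].astype(int);b=manip.capture("side")["color"].astype(int)
d=abs(a-b).max(2)
# flap regions (zoom5 crop -> full)
for n,(x0,x1,y0,y1) in dict(right=(360,465,250,395),left=(265,345,150,275),jarA=(145,210,100,190),jarB=(440,540,420,560)).items():
    r=d[195+y0//5:195+y1//5,190+x0//5:190+x1//5]; print(n,r.mean().round(1),(r>40).mean().round(3))
E
```

```text
tin [ 0.5526 -0.3482  0.036 ] [ 86.8 -28.3]
tall [-58.9  34.1]
10.7333 [ 0.35752184 -0.36856562  0.17616075] [-0.4 -0.4 -0.2]
right 2.4 0.0
left 2.1 0.0
jarA 60.3 0.368
jarB 2.0 0.0
```

```bash
python3 -c "
from station import manip
print(manip.job_done())"
```

```text
the job is handed in; nothing more can be done
None
```

The wide tin is inside the right lane with the flap shut behind it, and I handed the job in after about 11 s of the 43 s allowed. The hand-in gives no verdict.

I set the fingers 18 mm apart and placed them behind the tin, with the fingertips above the lane walls. I centred the tin while pushing it along the lane and in through the flap, then backed out along the same path and raised the arm clear.

**Last checks:**
- **Wide tin:** upright, about 87 mm past the flap line at lane y ≈ -28 mm, good to about 2–3 mm. It needed to be at 60–100 mm.
- **Flaps:** side-camera views of both match the picture taken before the push, so both hang shut.
- **Tall tin:** no measurable movement.
- **Jars:** jar B is unchanged. The automatic comparison flagged a difference at jar A because the gripper hid it in the reference picture. The top view shows it where it was.
- **Vial and tally:** the vial looks unmoved in the top view. I did not measure the tally separately, but the arm never came near it at desk height.
- **Contact forces:** about 1.5 N or less at every reading.

**Disagreement:** the side-view fit of the intake had errors up to about 9 mm because the microscope hid one corner. I used the top-view fit instead, which had about 2 mm error. The wrist camera agreed with it to about 2–3 mm at most points, and was up to about 10 mm off at one wall corner.

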